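# Ease the propped case lid shut

## Task

The lid of the steel document case on the desk is propped open on a thin swinging stay. With fingers reaching under the lid, nudge the stay out sideways, catch the dropping lid on the outside of a finger while it is still well open (in the upper half of its travel), and lower it gently until it is fully shut, without letting it bang. Grasp nothing, do not raise the lid, leave the other things on the desk and in the case where they are, and finish clear of everything.

Things in the scene. Friction and masses are not known exactly. Their poses are not given: they have to be found in the camera images.
- case: Open-topped green sheet-steel case fixed to the desk, 200 (x) x 220 (y) x 90 (z) mm, walls 4 mm. Origin: centre of its underside on the desk; x points from its front to the hinge side (roughly away from the robot), y to the left, z up. The lid's hinge axis runs along y at x = +100, z = 90 mm.
- lid (a joint): Opening angle of the lid, rad: 0 shut (level on the rim), about 0.90 propped at the start, limit 1.2. Flat green steel plate, 225 mm from hinge to front edge, 260 mm wide (case y -130 to +130), 5 mm thick, its underside in the plane of the hinge axis. 0.3 to 0.6 kg on a nearly free hinge: unsupported it falls shut fast and bangs.
- lid_edge (a point): Middle of the lid's front (free) edge, on the underside; moves with the lid, 225 mm from the hinge axis. When shut the lid overhangs the case's front wall by 25 mm and each side wall by 20 mm, its underside 90 mm over the desk, so a sloping finger in front can carry this edge from below all the way down.
- lid_hinge (a point): Middle of the hinge axis, on the far rim of the case. Turns with the lid.
- stay (a joint): Angle of the stay, rad: 0 standing under the lid (cannot swing inwards), growing as its top swings outwards (case's -y side) to a stop at 1.9. A 10 mm steel rod, nearly upright, pivot at case x -31, y -128, z 75 mm; from it, at z 165 mm, a 36 mm peg with a 14 mm ball sticks out sideways (-y). Once off the lid it falls to its stop by itself, sweeping 180 mm beside the case.
- stay_tip (a point): Centre of the stay's rounded top (radius 5 mm), moves with the stay; at the start at case x -31, y -123, z 247 mm, bearing on the lid's underside 205 mm from the hinge and 7 mm inside the lid's right-hand (-y) edge. Pushed outwards (1 to 5 N) it slips off that edge after about 10 mm and the lid drops at once.
- tape: Roll of tape lying in the case, 84 mm across, 24 mm high; leave alone. Origin: centre of the underside.
- stamp: Wooden-handled rubber stamp standing in the case, 36 mm across, 60 mm high; leave alone. Origin: centre of the underside.
- stapler: Stapler, 140 x 36 x 40 mm, on the desk to the left; leave alone. Origin: centre of the underside.
- jug: Blue plastic jug with a handle, 100 mm across, 170 mm high, on the desk to the left; leave alone. Origin: centre of the underside.
- tin: Steel tin, 80 mm across, 100 mm high, on the desk to the left, nearest the robot; leave alone. Origin: centre of the underside.
- pad: Ink-pad box, 110 x 75 x 20 mm, on the desk to the right; leave alone. Origin: centre of the underside.
- padlock: Brass padlock lying flat, body 45 x 50 x 22 mm, on the desk to the right; leave alone. Origin: centre of the body's underside.
- gluepot: White jar, 56 mm across, 90 mm high, on the desk to the right; leave alone. Origin: centre of the underside.

How it is judged:
By the outcome, as a careful person would: the job done as asked, in the order asked, and still so for the second after the job is handed in, with the robot touching nothing.
It also fails if it takes over 48 s, if anything falls off the work surface, if the arm or the gripper's body presses on something with over 40 N, if the wrist force passes 120 N, or if a joint passes its speed limit or range.

## Robot

A 6-joint arm with a two-finger parallel gripper is mounted at the origin on the work surface. World frame = base frame: x ahead of the robot, y to its left, z up, the work surface at z = 0. Lengths are in mm, angles in rad, forces in N, time in s.
With the tool pointing down it reaches from about 275 to 1000 mm from the base axis. Payload 8.4 kg.
Tool frame: the origin (TCP) lies midway between the tips of the shut fingers; the grasp point (between the pads) lies 19 mm behind it; z points along the fingers, y is the direction in which the jaws open and shut (so a half turn about z gives the same grasp; the last joint's range is limited). The gripper opens to 85 mm and grips with 20 to 120 N. Pads are 22 mm wide; open, the fingers measure 114 mm over their backs; the gripper's body (76 mm by 85 mm) begins 54 mm behind the grasp point. The pads swing forward as they close: fully open they stand 13 mm farther back than shut.
Start: joints at [-0.002, 0.353, 1.633, -0, 1.155, -0.002], TCP at [625.002, -0, 231.281] pointing down, gripper open.
Joint ranges: [-2.63, 2.63], [-0.92, 2.1], [0.06, 2.66], [-1.3, 4.44], [0, 2.69], [-3.02, 3.02]. Speed limits (rad/s): [2.22, 2.22, 2.79, 3.14, 3.14, 3.14].

## Interface

Orientations are given as [roll, pitch, yaw] about the fixed x, y, z axes, in that order (R = Rz(yaw) Ry(pitch) Rx(roll)).
In Python, from rig import r gives the robot as it stands.
- The arm moves only by the tool play_rows, never from a script. Its argument "moves" is a list of rows, each a list of 3 entries, a list of its own where there are three numbers: the turn, a rotation vector about the tool's x, y, z in degrees, then the shift along the tool's x, y, z in mm, then the opening, from 0 (shut) to 1 (fully open). A call has 1 to 20 rows; each row is the pose to reach, as a shift and turn from the pose measured when the call began, along the tool's axes at that moment; what a row does not reach only later rows make up. A row lasts 1/10 s, in which the tool goes at most 50 mm and 8.59 degrees, less where a joint would pass 70% of its speed; a pose out of reach is approached as far as the arm can. A call with a gripper value outside its range is refused whole. The fingers move at their own pace and stop on an object; "newtons" is the grip in N (left out, the last holds). Time passes only in rows, so rows that repeat a pose let the fingers close. It gives the time, the measured TCP pose, the force and the opening at its end, in the units of the state.
- r.sense(): the state, without advancing time (a new reading comes with each control period).
- r.grab_frame(name): name is "scene" or "side" or "wrist"; returns a dict with "color" (400x640x3 uint8, red, green, blue), "K" (3x3 intrinsics, pixels), "rvec" (rotation vector, rad) and "tvec" (3), from world to camera coordinates, as OpenCV has them; the wrist camera has in their place "T_tool_cam" (4x4, takes a point from camera to tool coordinates, whose origin is the TCP and whose axes are the flange's). Camera axes: x right, y down, z forward; pixel columns grow to the right and rows downward; lengths in mm; the calibration is good to about 2 mm. The wrist camera is an equidistant fisheye: a pixel r from the principal point sees the ray r / f radians off the axis. A picture is of the moment at which its call begins: read the wrist's pose just before it. There is no depth.
- r.sign_off(): hands the job in, once; it reports no verdict.
Trained networks look in a picture, given as the dict that the camera call returned (one of the last four; its "shot" number tells which), for a name from the list of things; names that differ only in an ending like _2 or _b are one class to them, and where a whole thing is asked for, a point or a joint stands for the part that bears it (a point fixed in the world has none). Each returns a list of dicts, best first, with "conf" (0 to 1); they miss things now and then, are a little off and sometimes report something else, mostly with a low value. They report only what shows in the picture. A call takes as long as a camera call.
- r.silhouettes(picture, name): "mask" (400x640 bool, what is visible of it) and "location" ([column, row] in pixels, amid what is visible of it).
The state is a dict: "clock": time; "qpos": joint angles; "qvel": joint speeds; "joint_efforts": joint torques, N m; "eef_pos": TCP position; "tcp_rot": TCP orientation; "contact_force": force on the tool from outside, world axes, zero at the start; "wrist_torque": the same for the moment, N m; "opening": opening from 0.0 (shut) to 1.0 (fully open).
Only numpy, scipy, OpenCV 4.12 (cv2) and the standard library are available. Lean on these libraries where they do the work, as an engineer would, in place of code of your own. Each camera call takes 0.05 s, during which the arm holds its last target.

## Working session

There is one attempt and no reset: what is moved stays moved. The work goes in short steps, Python scripts to look and compute and a tool call to move; the robot and the scene stay as the last step left them, time stands still between calls to the robot, and variables do not carry over. Pictures are saved under pics/ and viewed, and the job is handed in when it is done.

Besides the shell and the picture viewer there is one more tool, called after "Emit:" by a JSON object that holds its "name" and its "arguments", one argument or row to a line. play_rows: Moves the arm, as the interface text tells. Its arguments: {"type":"object","properties":{"moves":{"type":"array"},"newtons":{"type":"number"}},"required":["moves"]}

```bash
ls; mkdir -p pics; python3 - <<'E'
from rig import r
import cv2,numpy as np
s=r.sense();print(s)
for n in ["scene","side","wrist"]:
    f=r.grab_frame(n);cv2.imwrite(f"pics/{n}0.png",f["color"][:,:,::-1])
    print(n,f["K"],f.get("rvec"),f.get("tvec"),f.get("T_tool_cam"))
    np.save(f"pics/{n}0.npy",f,allow_pickle=True)
print(r.sense()["clock"])
E
```

```text
pics
{'clock': 0.0, 'qpos': array([-2.42212452e-03,  3.53680833e-01,  1.63411273e+00,  8.60575790e-06,
        1.15520400e+00, -2.38866811e-03]), 'qvel': array([ 2.49365839e-04,  1.92890629e-04,  8.31031883e-05, -4.14495397e-04,
       -8.26561073e-04,  2.29217386e-04]), 'joint_efforts': array([-2.03471049e-03, -6.05236173e+01, -3.42063046e+01, -2.62302356e-04,
        9.48130677e-03,  3.61521288e-06]), 'eef_pos': array([ 6.24533140e+02, -9.99743222e-03,  2.30550428e+02]), 'tcp_rot': array([-3.14018777e+00, -1.12241489e-05,  1.57075938e+00]), 'contact_force': array([ 0.44562009, -0.23163861, -0.73211286]), 'wrist_torque': array([ 0.01546195,  0.07971183, -0.01319016]), 'opening': 0.9968859817729628}
scene [[366.64031631   0.         318.35581375]
 [  0.         366.64031631 200.70959603]
 [  0.           0.           1.        ]] [ 1.68287504  1.54635269 -0.83030725] [ -48.1041483  -150.26948742 1775.50871609] None
side [[413.82879124   0.         322.4427518 ]
 [  0.         413.82879124 197.19886379]
 [  0.           0.           1.        ]] [ 0.18582516 -2.71338823  1.39335082] [ 524.66707866  161.92678336 1203.75625672] None
wrist [[309.70691629   0.         317.96113691]
 [  0.         309.70691629 201.35725977]
 [  0.           0.           1.        ]] None None [[-5.74453504e-05 -9.46080165e-01 -3.23932584e-01  8.32481968e+01]
 [ 9.99999702e-01 -3.03600875e-04  7.09361899e-04 -4.15733201e-01]
 [-7.69459439e-04 -3.23932446e-01  9.46079900e-01 -1.43211134e+02]
 [ 0.00000000e+00  0.00000000e+00  0.00000000e+00  1.00000000e+00]]
0.15
```

View pics/scene0.png

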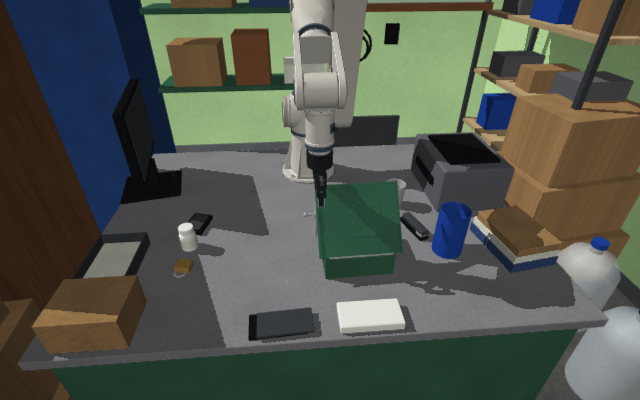

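View pics/side0.png

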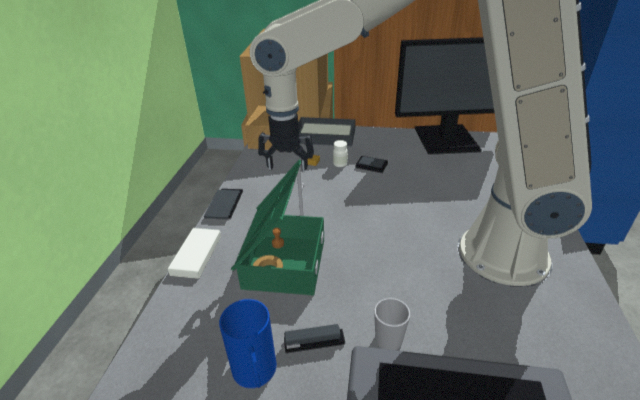

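View pics/wrist0.png

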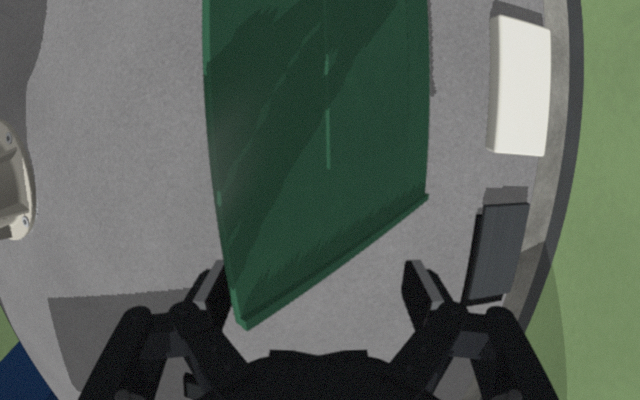

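```bash
cat > h.py <<'E'
import numpy as np,cv2
from scipy.spatial.transform import Rotation as R
def look(r,n,tag):
    s=r.sense();f=r.grab_frame(n);cv2.imwrite(f"pics/{tag}.png",f["color"][:,:,::-1])
    return s,f
def proj(f,P,s=None):
    P=np.atleast_2d(np.asarray(P,float))
    if f.get("rvec") is not None:
        return cv2.projectPoints(P,np.asarray(f["rvec"],float),np.asarray(f["tvec"],float),f["K"],None)[0].reshape(-1,2)
    Rt=R.from_euler("xyz",s["tcp_rot"]).as_matrix();p=(P-s["eef_pos"])@Rt
    T=f["T_tool_cam"];c=(p-T[:3,3])@T[:3,:3]
    th=np.arctan2(np.hypot(c[:,0],c[:,1]),c[:,2]);ph=np.arctan2(c[:,1],c[:,0])
    K=f["K"];return np.c_[K[0,2]+K[0,0]*th*np.cos(ph),K[1,2]+K[1,1]*th*np.sin(ph)]
def case2w(c,P):
    x,y,yaw=c[:3];P=np.atleast_2d(np.asarray(P,float))
    return P@R.from_euler("z",yaw).as_matrix().T+[x,y,0]
def lidpt(a,d,y,t=0): # d from hinge, t above underside
    a=np.asarray(a);return np.array([100-d*np.cos(a)+t*np.sin(a)*1.0, y, 90+d*np.sin(a)+t*np.cos(a)])
E
python3 - <<'E'
from rig import r
from h import *
import pickle
D={}
for n in ["scene","side","wrist"]:
    s,f=look(r,n,n+"1")
    D[n]=(s,f)
    for k in ["case","lid","stay"] + (["gluepot","padlock","pad","tin","stapler","jug"] if n!="wrist" else []):
        o=r.silhouettes(f,k)
        D[n,k]=o
        for q in o[:2]:
            m=q["mask"];ys,xs=np.nonzero(m);print(n,k,round(q["conf"],2),q["location"],m.sum(),xs.min(),xs.max(),ys.min(),ys.max())
pickle.dump(D,open("D.pkl","wb"));print(r.sense()["clock"])
E
```

```text
scene case 0.67 [358.4, 228.7] 7395 304 402 181 278
scene lid 0.89 [359.5, 220.6] 5752 316 402 181 256
scene stay 0.57 [182.4, 267.2] 260 174 192 259 276
scene stay 0.41 [316.0, 218.7] 78 304 317 212 235
scene gluepot 0.57 [185.6, 236.8] 407 179 197 223 250
scene padlock 0.75 [182.5, 264.9] 308 173 193 258 277
scene pad 0.74 [202.2, 220.7] 320 189 212 213 233
scene tin 0.64 [399.1, 190.7] 161 395 405 179 205
scene stapler 0.94 [414.2, 229.0] 405 400 428 213 239
scene jug 0.25 [359.2, 231.0] 7495 304 402 181 278
side case 0.87 [284.1, 247.0] 6881 231 323 160 295
side lid 0.63 [270.7, 211.0] 1904 233 299 162 268
side lid 0.49 [313.9, 157.9] 94 308 319 155 165
side stay 0.6 [298.5, 187.9] 103 298 303 174 211
side gluepot 0.81 [342.0, 154.1] 359 332 347 141 166
side padlock 0.62 [314.7, 159.9] 95 307 319 156 165
side pad 0.95 [373.0, 163.7] 373 356 387 157 172
side tin 0.62 [388.4, 323.2] 1536 374 409 298 350
side tin 0.34 [284.1, 249.1] 6845 232 323 160 295
side stapler 0.9 [312.5, 339.0] 1313 283 344 324 352
side jug 0.64 [248.1, 340.2] 3997 219 276 298 388
wrist case 0.81 [306.3, 132.8] 59800 201 429 0 330
wrist lid 0.72 [305.2, 133.4] 59758 201 428 0 330
1.35
```

```bash
cat > fit.py <<'E'
import pickle;from h import *
from scipy.optimize import minimize
D=pickle.load(open("D.pkl","rb"))
def hull(img,p):
    cv2.fillConvexPoly(img,cv2.convexHull((p*16).round().astype(np.int32).reshape(-1,1,2)),1,shift=4)
def boxp(): return np.array([[x,y,z] for x in(-100,100) for y in (-110,110) for z in (0,90)])
def lidp(a): return np.array([lidpt(a,d,y,t) for d in (0,225) for y in(-130,130) for t in (0,5)])
E=[("scene","lid",0),("scene","case",0),("side","case",0),("wrist","lid",0)]
def render(p,n,k):
    s,f=D[n];img=np.zeros((400,640),np.uint8)
    if k=="case" : hull(img,proj(f,case2w(p,boxp()),s))
    L=case2w(p,lidp(p[3]))
    if n=="wrist": # subdivide edges
        c=[];g=np.linspace(0,1,12)
        for d in g:
            for y in g: c+= [lidpt(p[3],225*d,-130+260*y,t) for t in(0,5)]
        L=case2w(p,np.array(c))
    hull(img,proj(f,L,s))
    return img
def cost(p,v=False):
    t=0
    for n,k,i in E:
        m=D[n,k][i]["mask"];im=render(p,n,k)>0
        x=m^im
        if n=="wrist": x=x[:250]
        if n=="scene": x=x[:, 318:] 
        c=x.sum()/m.sum();t+=c
        if v: print(n,k,round(c,3))
    return t
best=None
for x0 in (640,690,740):
  for y0 in(90,130,170):
    o=minimize(cost,[x0,-y0*0+y0-0,0.0,0.9],method="Nelder-Mead",options=dict(initial_simplex=np.array([[x0,y0,0,.9],[x0+40,y0,0,.9],[x0,y0+40,0,.9],[x0,y0,.15,.9],[x0,y0,0,.95]]),maxiter=400))
    if best is None or o.fun<best.fun: best=o
print(best.x,best.fun);cost(best.x,True)
p=best.x;np.save("p.npy",p)
for n in ("scene","side","wrist"):
    s,f=D[n];im=f["color"][:,:,::-1].copy()
    def line(a,b,col):
        q=proj(f,case2w(p,np.linspace(a,b,15)),s)
        cv2.polylines(im,[(q*16).round().astype(np.int32).reshape(-1,1,2)],False,col,1,cv2.LINE_AA,4)
    B=boxp()
    for i in range(8):
        for j in (1,2,4):
            if not i&j: line(B[i],B[i|j],(0,0,255))
    a=p[3];
    c=[lidpt(a,0,-130),lidpt(a,0,130),lidpt(a,225,130),lidpt(a,225,-130)]
    for i in range(4): line(c[i],c[(i+1)%4],(0,255,255))
    S=np.array([[-31,-128,75],[-31,-123,247],[-31,-126,165],[-31,-162,165]],float)
    line(S[0],S[1],(255,0,255));line(S[2],S[3],(255,0,255))
    if n!="wrist":
        q=proj(f,case2w(p,[0,0,100]))[0].astype(int);im=im[max(0,q[1]-90):q[1]+90,q[0]-110:q[0]+110];im=cv2.resize(im,None,fx=3,fy=3,interpolation=cv2.INTER_CUBIC)
    cv2.imwrite(f"pics/ov_{n}.png",im)
E
python3 fit.py
```

```text
[6.22630758e+02 1.17131385e+02 2.80885177e-02 8.99598324e-01] 0.222333221443268
scene lid 0.058
scene case 0.038
side case 0.119
wrist lid 0.007
```

View pics/ov_scene.png

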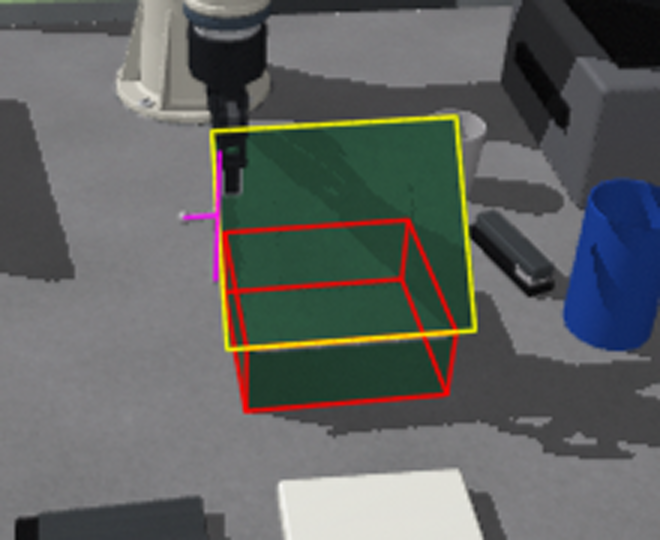

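View pics/ov_side.png

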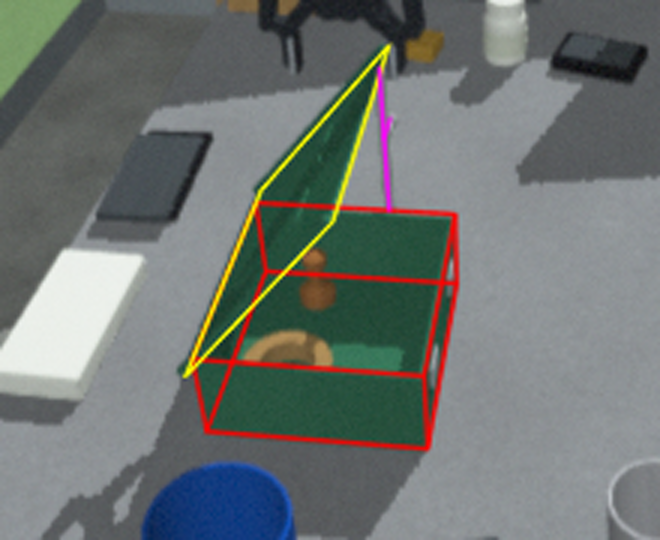

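View pics/ov_wrist.png

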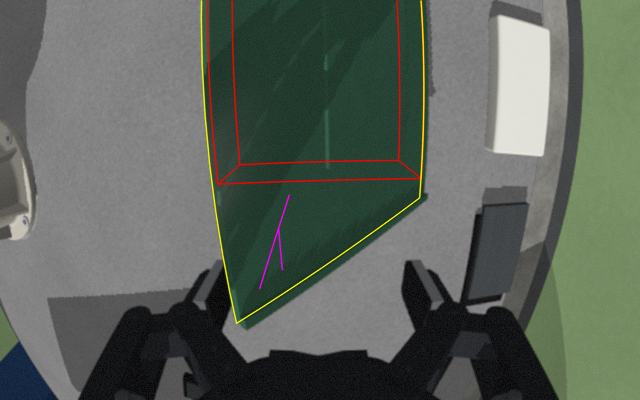

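```bash
python3 - <<'E'
from h import *;import pickle
D=pickle.load(open("D.pkl","rb"))
H=dict(gluepot=45,padlock=11,pad=10,tin=50,stapler=20,jug=85)
for n in("scene","side"):
  s,f=D[n];Rm=cv2.Rodrigues(np.asarray(f["rvec"],float))[0];t=np.asarray(f["tvec"],float).ravel();C=-Rm.T@t
  for k,z in H.items():
    u=D[n,k][0]["location"];d=Rm.T@np.linalg.inv(f["K"])@[u[0],u[1],1];print(n,k,(C+d*(z-C[2])/d[2]).round())
E
```

```text
scene gluepot [ 529. -461.   45.]
scene padlock [ 635. -455.   11.]
scene pad [ 390. -435.   10.]
scene tin [304. 359.  50.]
scene stapler [523. 360.  20.]
scene jug [599. 137.  85.]
side gluepot [ 519. -444.   45.]
side padlock [ 627. -446.   11.]
side pad [ 398. -444.   10.]
side tin [327. 331.  50.]
side stapler [498. 375.  20.]
side jug [623. 441.  85.]
```

Emit:
{"name": "play_rows", "arguments": {
  "moves": [
    [[0,0,0],[0,0,-40],1],
    [[0,0,0],[0,0,-80],1],
    [[0,0,0],[0,-45,-100],0.5],
    [[0,0,0],[0,-90,-100],0],
    [[0,0,0],[0,-130,-100],0],
    [[-8,0,0],[0,-130,-100],0],
    [[-16,0,0],[0,-130,-100],0],
    [[-24,0,0],[0,-130,-100],0],
    [[-32,0,0],[0,-130,-100],0],
    [[-40,0,0],[0,-130,-100],0],
    [[-45,0,0],[0,-130,-100],0],
    [[-45,0,0],[0,-130,-100],0],
    [[-45,0,0],[0,-130,-100],0]
  ]
}}

```text
clock: 2.65
eef_pos: [495.1, 0.0, 331.8]
tcp_rot: [2.358, -0.0, 1.571]
contact_force: [0.2, -0.4, 0.2]
opening: -0.001
```

```bash
python3 - <<'E'
from rig import r
from h import *
s,f=look(r,"side","side2");print(s["qpos"].round(3),s["eef_pos"].round(1),s["tcp_rot"].round(4))
s,f=look(r,"wrist","wrist2")
im=cv2.imread("pics/side2.png")[60:310,170:400];cv2.imwrite("pics/side2c.png",cv2.resize(im,None,fx=2.3,fy=2.3,interpolation=cv2.INTER_CUBIC))
# case pts in TCP tool frame
p=np.load("p.npy");Rt=R.from_euler("xyz",s["tcp_rot"]).as_matrix()
for nm,P in (("stay",[-31,-123,230]),("edge",[-40,-105,266]),("target TCP pre (y-98)",[-31.1,-96,217])):
    print(nm,case2w(p,P).round(1),((case2w(p,P)[0]-s["eef_pos"])@Rt).round(1))
E
```

```text
[-0.006 -0.305  2.311  0.012  0.351 -0.016] [495.1   0.  331.8] [ 2.3575 -0.      1.5708]
stay [[595.1  -6.7 230. ]] [ -6.7  -2.2 142.5]
edge [[585.6  11.  266. ]] [ 11.   16.6 110.4]
target TCP pre (y-98) [[594.2  20.3 217. ]] [ 20.3 -12.  151.1]
```

View pics/side2c.png

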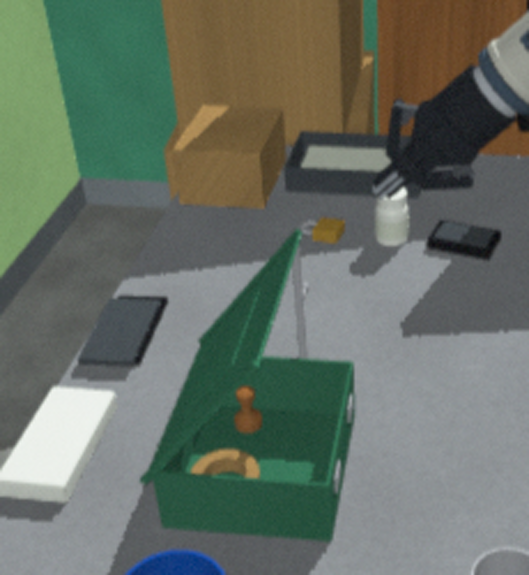

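View pics/wrist2.png

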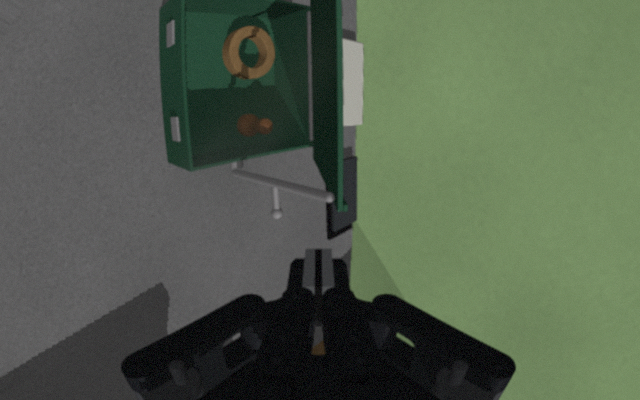

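```bash
cat > ov.py <<'E'
from h import *
def overlay(f,s,p,out,extra=None,z=1,crop=None):
    im=f["color"][:,:,::-1].copy();im=cv2.resize(im,None,fx=z,fy=z,interpolation=cv2.INTER_CUBIC)
    def line(a,b,col,w=True):
        P=np.linspace(a,b,15);q=proj(f,case2w(p,P) if w else P,s)*z
        cv2.polylines(im,[(q*16).round().astype(np.int32).reshape(-1,1,2)],False,col,1,cv2.LINE_AA,4)
    B=np.array([[x,y,zz] for x in(-100,100) for y in (-110,110) for zz in (0,90)])
    for i in range(8):
        for j in (1,2,4):
            if not i&j: line(B[i],B[i|j],(0,0,255))
    a=p[3]
    for t in (0,5):
        c=[lidpt(a,0,-130,t),lidpt(a,0,130,t),lidpt(a,225,130,t),lidpt(a,225,-130,t)]
        for i in range(4): line(c[i],c[(i+1)%4],(0,255,255) if t==0 else (255,255,0))
    S=np.array([[-31,-128,75],[-31,-123,247],[-31,-126,165],[-31,-162,165]],float)
    line(S[0],S[1],(255,0,255));line(S[2],S[3],(255,0,255))
    # finger outline
    Rt=R.from_euler("xyz",s["tcp_rot"]).as_matrix()
    F=[(s["eef_pos"]+Rt@np.array(v)) for v in ((0,14.5,-40),(0,14.5,0),(0,-14.5,0),(0,-14.5,-40))]
    for i in range(3): line(F[i],F[i+1],(255,128,0),False)
    if crop: x0,x1,y0,y1=[int(v*z) for v in crop];im=im[y0:y1,x0:x1]
    cv2.imwrite(out,im)
E
python3 - <<'E'
from rig import r
from ov import *
p=np.load("p.npy")
s,f=look(r,"wrist","wrist3");overlay(f,s,p,"pics/ov3.png",z=2,crop=(120,440,0,300))
s,f=look(r,"side","side3");overlay(f,s,p,"pics/ov3s.png",z=3,crop=(200,400,100,290))
E
```

```text
(no output)
```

View pics/ov3.png

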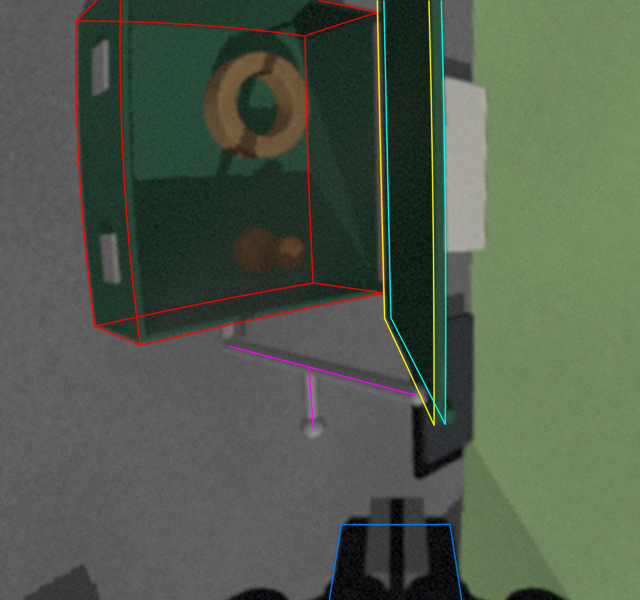

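View pics/ov3s.png

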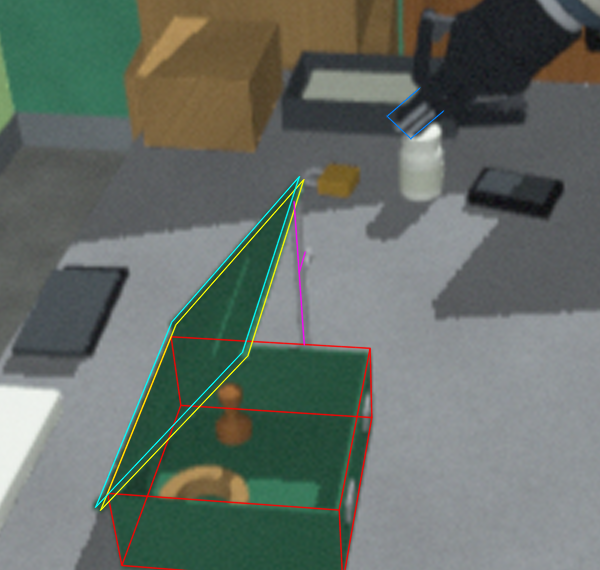

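```bash
python3 - <<'E'
from h import *
p=np.load("p.npy");p[1]+=1.5;np.save("p.npy",p)
Rt=R.from_euler("xyz",[2.3575,0,1.5708]).as_matrix();e=np.array([495.1,0,331.8])
t=np.radians(35);f=np.array([np.sin(t),0,-np.cos(t)])
T=np.array([-35,-92,218.])
for b in (120,60,0): 
    w=case2w(p,T-b*f)[0];print(b,w.round(1),((w-e)@Rt).round(1))
E
```

```text
120 [521.4  23.8 316.3] [23.8  7.7 29.6]
60 [555.8  24.7 267.1] [24.7 -2.7 88.7]
0 [590.2  25.7 218. ] [ 25.7 -13.  147.8]
```

Emit:
{"name": "play_rows", "arguments": {
  "moves": [
    [[5,0,0],[12,4,15],0],
    [[10,0,0],[24,8,30],0],
    [[10,0,0],[24,3,60],0],
    [[10,0,0],[25,-3,89],0],
    [[10,0,0],[25,-3,89],0],
    [[10,0,0],[25,-3,89],0]
  ]
}}

```text
clock: 3.45
eef_pos: [557.0, 25.0, 266.7]
tcp_rot: [2.533, 0.0, 1.571]
contact_force: [-0.6, -1.1, 0.6]
opening: -0.003
```

```bash
python3 - <<'E'
from rig import r
from ov import *
p=np.load("p.npy")
s,f=look(r,"wrist","wrist4");overlay(f,s,p,"pics/ov4.png",z=2,crop=(120,440,0,300))
print(s["qpos"].round(3),s["eef_pos"].round(1),s["tcp_rot"].round(4))
s,f=look(r,"side","side4");overlay(f,s,p,"pics/ov4s.png",z=3,crop=(200,400,100,290))
Rt=R.from_euler("xyz",s["tcp_rot"]).as_matrix()
w=case2w(p,[-35,-92,218.])[0];print(((w-s["eef_pos"])@Rt).round(1))
w=case2w(p,lidpt(p[3],225,-92))[0];print("edge",((w-s["eef_pos"])@Rt).round(1))
E
```

```text
[ 0.065 -0.043  2.178 -0.096  0.401  0.142] [557.   25.  266.7] [2.5332e+00 3.0000e-04 1.5708e+00]
[ 0.7 -1.3 59.8]
edge [ 0.6 22.3 17.4]
```

View pics/ov4.png

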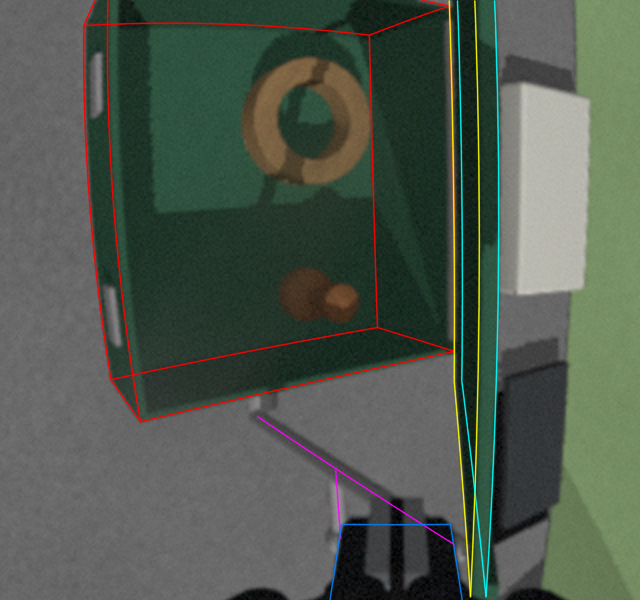

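View pics/ov4s.png

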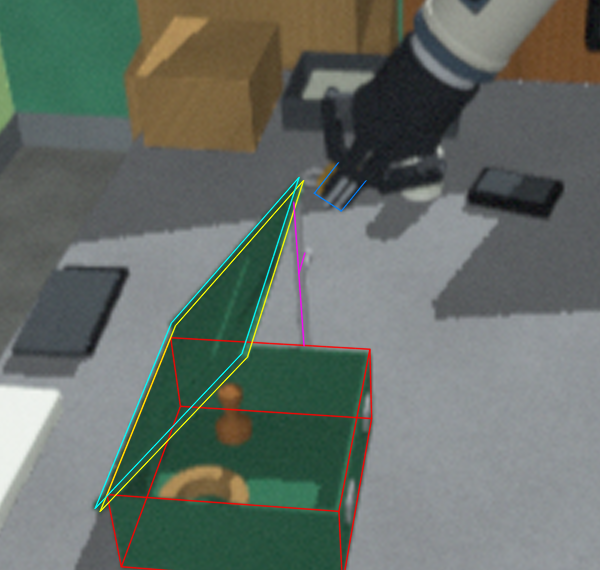

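```bash
python3 - <<'E'
from rig import r
from h import *
s,f=look(r,"wrist","wrist5")
Rt=R.from_euler("xyz",s["tcp_rot"]).as_matrix()
im=cv2.resize(f["color"][:,:,::-1],None,fx=3,fy=3,interpolation=cv2.INTER_CUBIC)
im=np.clip(im.astype(float)*3,0,255).astype(np.uint8)
for x,col in((11,(0,255,0)),(-11,(0,0,255))):
  for y in (8,14.5,25,40):
    for z in range(-80,1,10):
        q=proj(f,s["eef_pos"]+Rt@np.array([x,y,z]),s)[0]*3
        cv2.circle(im,tuple(int(v) for v in q),3,col,-1)
        if x==11 or z==0: cv2.putText(im,f"{z}" ,(int(q[0])+4,int(q[1])),0,.4,col,1)
cv2.imwrite("pics/fing.png",im[660:1200,800:1600])
E
```

```text
(no output)
```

View pics/fing.png

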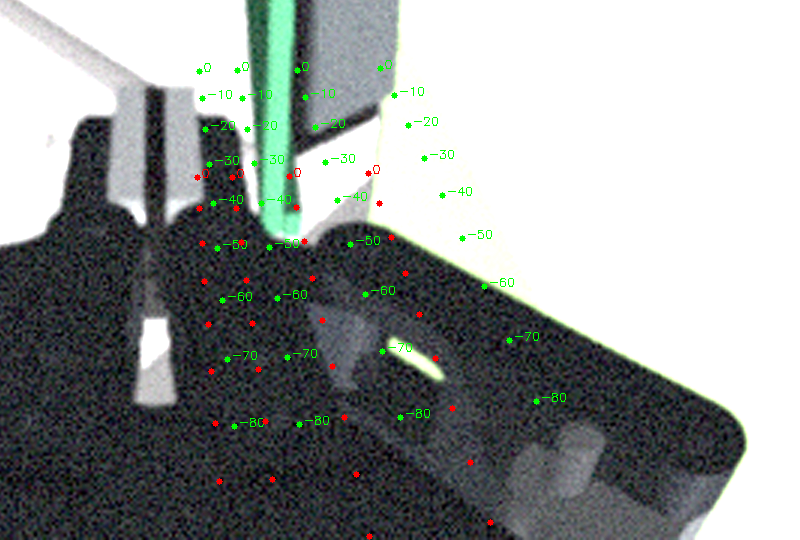

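```bash
python3 - <<'E'
from h import *
p=np.load("p.npy")
Rt=R.from_euler("xyz",[2.5332,0,1.5708]).as_matrix();e=np.array([557,25,266.7])
t=np.radians(40);f=np.array([np.sin(t),0,-np.cos(t)])
T=np.array([-32.6,-94,220.7])
for b in (50,25,0): 
    w=case2w(p,T-b*f)[0];print(b,w.round(1),((w-e)@Rt).round(1))
E
```

```text
50 [560.6  22.9 259. ] [-2.1 -1.5  8.3]
25 [576.6  23.3 239.9] [-1.7  0.8 33.2]
0 [592.7  23.8 220.7] [-1.2  3.  58.1]
```

Emit:
{"name": "play_rows", "arguments": {
  "moves": [
    [[-2.5,0,0],[-1,-1,4],0],
    [[-5,0,0],[-1,-1.5,8],0],
    [[-5,0,0],[-1,-0.5,20],0],
    [[-5,0,0],[-1,1,33],0],
    [[-5,0,0],[-1,2,46],0],
    [[-5,0,0],[-1,3,58],0],
    [[-5,0,0],[-1,3,58],0],
    [[-5,0,0],[-1,3,58],0]
  ]
}}

```text
clock: 4.4
eef_pos: [593.2, 23.8, 223.1]
tcp_rot: [2.442, 0.0, 1.57]
contact_force: [-0.0, 0.2, -0.0]
opening: -0.001
```

```bash
python3 - <<'E'
from rig import r
from ov import *
p=np.load("p.npy")
s,f=look(r,"wrist","wrist6");overlay(f,s,p,"pics/ov6.png",z=2,crop=(120,440,0,300))
print(s["qpos"].round(3),s["eef_pos"].round(1),s["tcp_rot"].round(4),s["contact_force"].round(1))
s,f=look(r,"side","side6");overlay(f,s,p,"pics/ov6s.png",z=4,crop=(240,380,100,240))
Rt=R.from_euler("xyz",s["tcp_rot"]).as_matrix()
for P in (lidpt(p[3],225,-94),[-31,-123.5,230]):
    w=case2w(p,P)[0];print(((w-s["eef_pos"])@Rt).round(1))
E
```

```text
[ 0.06   0.081  2.225 -0.277  0.143  0.321] [593.2  23.8 223.1] [2.4423e+00 1.0000e-04 1.5704e+00] [-0.   0.2 -0. ]
[ -0.3  21.6 -37.7]
[-29.5   5.8  -3.7]
```

View pics/ov6s.png

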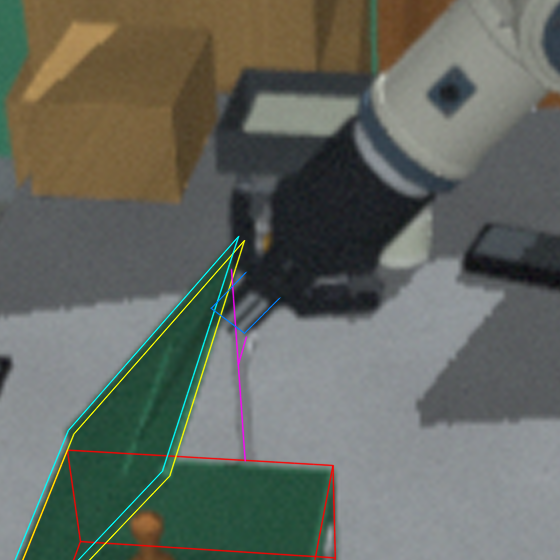

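View pics/wrist6.png

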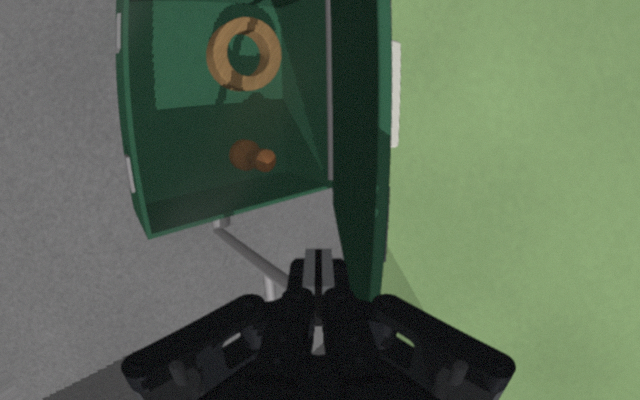

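Emit:
{"name": "play_rows", "arguments": {
  "moves": [
    [[0,0,0],[-4,0,1],0],
    [[0,0,0],[-8,0,2],0],
    [[0,0,0],[-11,0,2],0],
    [[0,0,0],[-12.5,0,2],0],
    [[0,0,0],[-14,0,2],0],
    [[0,0,0],[-15.5,0,2],0],
    [[0,0,0],[-17,0,2],0],
    [[0,0,0],[-17,0,2],0]
  ]
}}

```text
clock: 5.3
eef_pos: [594.3, 6.7, 222.1]
tcp_rot: [2.441, -0.0, 1.57]
contact_force: [-0.9, 0.6, 0.2]
opening: -0.001
```

```bash
python3 - <<'E'
from rig import r
from ov import *
s,f=look(r,"wrist","wrist7")
print(s["qpos"].round(3),s["eef_pos"].round(1),s["tcp_rot"].round(4),s["contact_force"].round(1))
E
```

```text
[ 0.014  0.083  2.226 -0.071  0.132  0.082] [594.3   6.7 222.1] [ 2.4414e+00 -1.0000e-04  1.5703e+00] [-0.9  0.6  0.2]
```

View pics/wrist7.png

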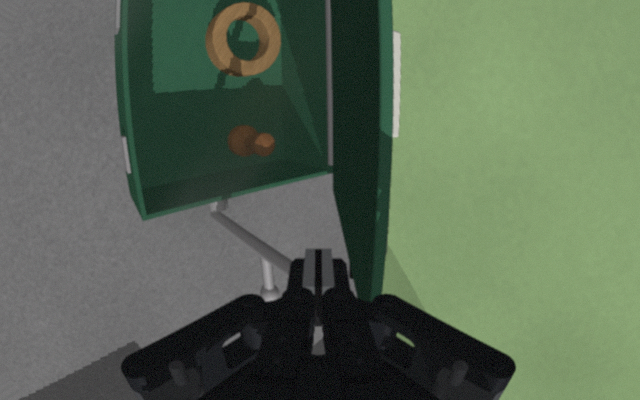

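Emit:
{"name": "play_rows", "arguments": {
  "moves": [
    [[0,0,0],[-1.5,0,0],0],
    [[0,0,0],[-3,0,0],0],
    [[0,0,0],[-4.5,0,0],0],
    [[0,0,0],[-6,0,0],0],
    [[0,0,0],[-7,0,0],0],
    [[0,0,0],[-7,0,0],0]
  ]
}}

```text
clock: 5.95
eef_pos: [594.0, -0.3, 221.8]
tcp_rot: [2.442, -0.0, 1.57]
contact_force: [-3.2, 1.4, 0.9]
opening: -0.001
```

```bash
python3 - <<'E'
from rig import r
from ov import *
s,f=look(r,"wrist","wrist8")
print(s["qpos"].round(3),s["eef_pos"].round(1),s["tcp_rot"].round(4),s["contact_force"].round(1))
E
```

```text
[-0.005  0.083  2.226  0.02   0.132 -0.023] [ 5.940e+02 -3.000e-01  2.218e+02] [ 2.4420e+00 -1.0000e-04  1.5701e+00] [-3.2  1.4  0.9]
```

View pics/wrist8.png

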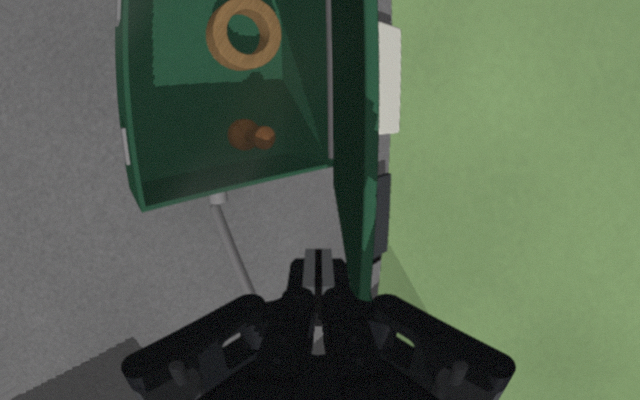

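```bash
python3 - <<'E'
from rig import r
from ov import *
p=np.load("p.npy")
s,f=look(r,"side","side9");overlay(f,s,p,"pics/ov9s.png",z=4,crop=(240,380,100,240))
print(s["contact_force"].round(1),s["clock"])
s,f=look(r,"scene","scene9");overlay(f,s,p,"pics/ov9c.png",z=4,crop=(240,420,140,280))
s,f=look(r,"wrist","wrist9")
E
```

```text
[-2.3  1.6  1.1] 6.0
```

View pics/ov9s.png

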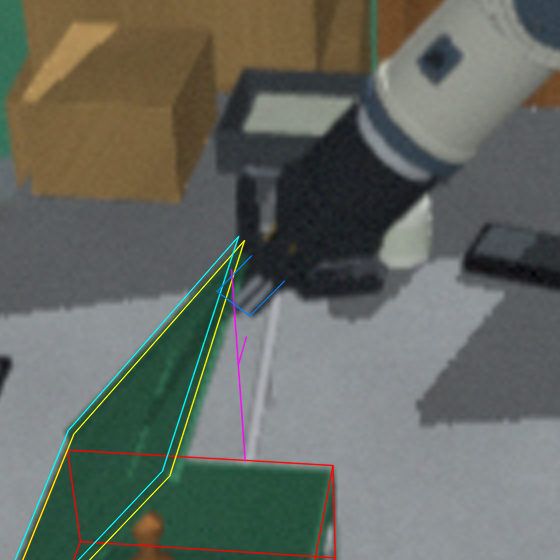

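View pics/ov9c.png

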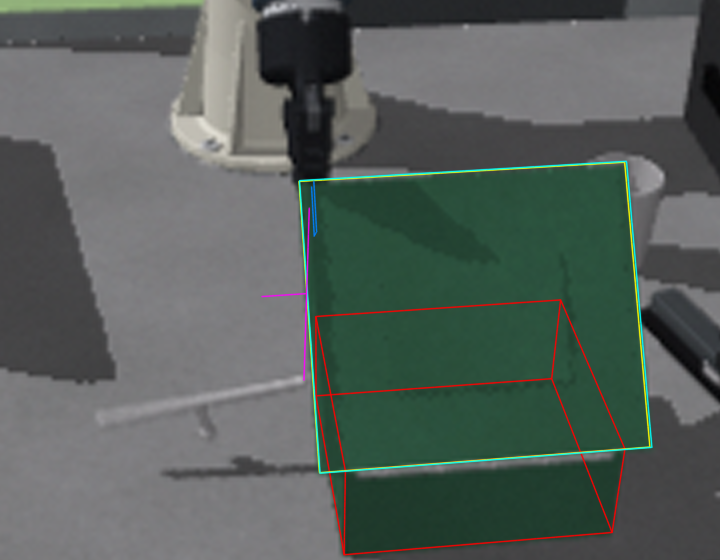

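View pics/wrist9.png

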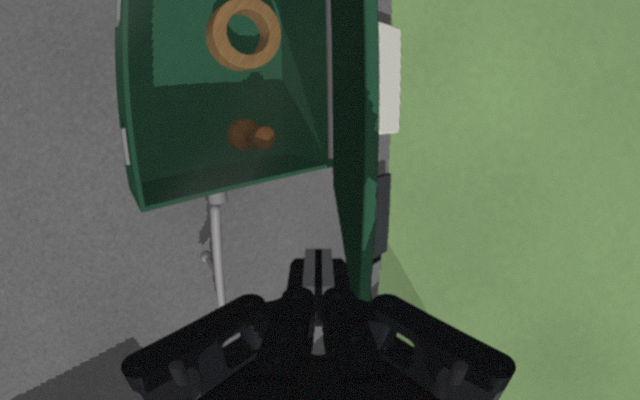

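```bash
cat > plan.py <<'E'
from h import *
from scipy.optimize import fsolve
p=np.load("p.npy")
def fn(t): return np.array([np.sin(t),-np.cos(t)]),np.array([np.cos(t),np.sin(t)])
def E(a): return np.array([100-225*np.cos(a),90+225*np.sin(a)])
def tcp(a,c,t,no=14.5):
    f,n=fn(t);return E(a)-no*n+c*f
def w2c(w): return R.from_euler("z",-p[2]).as_matrix()@(np.asarray(w)-[p[0],p[1],0])
def q5(x,z,t):
    S=np.pi-t;L1,L2,D,h=572,466,346,229
    wx,wz=x-D*np.sin(S),z-D*np.cos(S)-h;d=np.hypot(wx,wz)
    g=np.arccos((L1**2+L2**2-d*d)/(2*L1*L2));al=np.arccos((L1**2+d*d-L2**2)/(2*L1*d))
    q2=np.arctan2(wx,wz)-al;return S-(q2+np.pi-g),np.pi-g
def state(s):
    c=w2c(s["eef_pos"]);t=np.pi-s["tcp_rot"][0]
    a,k=fsolve(lambda v:tcp(v[0],v[1],t)-c[[0,2]],[.5,35]);return c,t,a,k
def rows(s,aa,cc,tt,yy):
    c0=w2c(s["eef_pos"]);t0=np.pi-s["tcp_rot"][0];Rt=R.from_euler("xyz",s["tcp_rot"]).as_matrix();out=[]
    for a,c,t,y in zip(aa,cc,tt,yy):
        P=tcp(a,c,t);w=case2w(p,[P[0],y,P[1]])[0];d=(w-s["eef_pos"])@Rt
        out.append([[round(np.degrees(t0-t),1),0,0],[round(float(v),1) for v in d],0])
        print(out[-1],"a%.2f q5 %.2f q3 %.2f"%((a,)+q5(w[0],w[2],t)),w.round(0))
    return out
E
python3 - <<'E'
from rig import r
from plan import *
s=r.sense();print(s["clock"],s["contact_force"].round(1))
c,t,a,k=state(s);print(c.round(1),np.degrees(t).round(1),a,k)
n=54
aa=np.linspace(a,-.0,n+1)[1:];u=np.linspace(0,1,n+1)[1:]
import json
o=rows(s,aa,k+(25-k)*u,t+(np.radians(22)-t)*u,c[1]+np.minimum(u*3,1)*6)
E
```

```text
6.15 [-2.6 -0.   0.9]
[ -31.7 -118.1  221.9] 40.1 0.8652034075214396 39.21569462458971
[[np.float64(0.3), 0, 0], [0.2, -3.8, -0.3], 0] a0.85 q5 0.14 q3 2.27 [591.  -0. 220.]
[[np.float64(0.7), 0, 0], [0.5, -7.7, -0.6], 0] a0.83 q5 0.14 q3 2.27 [588.   0. 217.]
[[np.float64(1.0), 0, 0], [0.7, -11.5, -0.7], 0] a0.82 q5 0.14 q3 2.27 [585.   0. 215.]
[[np.float64(1.3), 0, 0], [1.0, -15.3, -0.9], 0] a0.80 q5 0.14 q3 2.28 [582.   1. 213.]
[[np.float64(1.7), 0, 0], [1.2, -19.1, -1.0], 0] a0.79 q5 0.15 q3 2.28 [579.   1. 210.]
[[np.float64(2.0), 0, 0], [1.5, -22.9, -1.0], 0] a0.77 q5 0.15 q3 2.29 [576.   1. 208.]
[[np.float64(2.3), 0, 0], [1.7, -26.7, -1.0], 0] a0.75 q5 0.15 q3 2.29 [573.   1. 205.]
[[np.float64(2.7), 0, 0], [2.0, -30.5, -0.9], 0] a0.74 q5 0.15 q3 2.29 [570.   2. 203.]
[[np.float64(3.0), 0, 0], [2.2, -34.3, -0.7], 0] a0.72 q5 0.15 q3 2.30 [568.   2. 200.]
[[np.float64(3.4), 0, 0], [2.5, -38.1, -0.5], 0] a0.70 q5 0.16 q3 2.30 [565.   2. 198.]
[[np.float64(3.7), 0, 0], [2.7, -41.8, -0.3], 0] a0.69 q5 0.16 q3 2.31 [562.   2. 195.]
[[np.float64(4.0), 0, 0], [3.0, -45.5, 0.1], 0]
[... 3075 characters left out ...]
0, 0], [3.3, -160.4, 44.3], 0] a0.11 q5 0.15 q3 2.38 [500.   3.  85.]
[[np.float64(16.1), 0, 0], [3.3, -163.0, 46.4], 0] a0.10 q5 0.15 q3 2.38 [499.   3.  81.]
[[np.float64(16.4), 0, 0], [3.2, -165.6, 48.6], 0] a0.08 q5 0.15 q3 2.38 [499.   3.  78.]
[[np.float64(16.8), 0, 0], [3.2, -168.2, 50.8], 0] a0.06 q5 0.15 q3 2.38 [498.   3.  75.]
[[np.float64(17.1), 0, 0], [3.2, -170.7, 53.0], 0] a0.05 q5 0.14 q3 2.38 [498.   3.  71.]
[[np.float64(17.4), 0, 0], [3.2, -173.2, 55.3], 0] a0.03 q5 0.14 q3 2.38 [497.   3.  68.]
[[np.float64(17.8), 0, 0], [3.2, -175.6, 57.6], 0] a0.02 q5 0.14 q3 2.38 [497.   3.  65.]
[[np.float64(18.1), 0, 0], [3.2, -178.0, 60.0], 0] a-0.00 q5 0.14 q3 2.38 [497.   3.  61.]
```

Emit:
{"name": "play_rows", "arguments": {
  "moves": [
    [[0.3,0,0],[0.2,-3,-0.2],0],
    [[0.6,0,0],[0.5,-7,-0.5],0],
    [[1,0,0],[0.7,-11,-0.7],0],
    [[1.3,0,0],[1,-15,-0.9],0],
    [[1.7,0,0],[1.2,-19,-1],0],
    [[2,0,0],[1.5,-23,-1],0],
    [[2.3,0,0],[1.7,-26.7,-1],0],
    [[2.7,0,0],[2,-30.5,-0.9],0],
    [[3,0,0],[2.2,-34.3,-0.7],0],
    [[3.4,0,0],[2.5,-38,-0.5],0],
    [[3.7,0,0],[2.7,-41.8,-0.3],0],
    [[4,0,0],[3,-45.5,0.1],0],
    [[4.4,0,0],[3.3,-49.3,0.4],0],
    [[4.7,0,0],[3.5,-53,0.9],0],
    [[5,0,0],[3.8,-56.7,1.3],0],
    [[5.4,0,0],[4,-60.3,1.9],0],
    [[5.7,0,0],[4.3,-64,2.5],0],
    [[6,0,0],[4.6,-67.6,3.1],0],
    [[6.4,0,0],[4.5,-71,3.8],0],
    [[6.6,0,0],[4.5,-73,4.2],0]
  ]
}}

```text
clock: 8.15
eef_pos: [540.9, 4.3, 171.4]
tcp_rot: [2.558, -0.0, 1.57]
contact_force: [-1.8, -0.0, -1.8]
opening: -0.002
```

```bash
python3 - <<'E'
from rig import r
from plan import *
from ov import overlay
s=r.sense();print(s["clock"],s["contact_force"].round(1),s["qpos"].round(3))
c,t,a,k=state(s);print(c.round(1),np.degrees(t).round(1),a,k)
n=34
aa=np.linspace(a,-.0,n+1)[1:];u=np.linspace(0,1,n+1)[1:]
o=rows(s,aa,k+(25-k)*u,t+(np.radians(22)-t)*u,c[1]+0*u)
p2=p.copy();p2[3]=a
s,f=look(r,"side","side10");overlay(f,s,p2,"pics/ov10s.png",z=4,crop=(230,370,110,250))
E
```

```text
8.15 [-1.8 -0.  -1.8] [ 0.008  0.103  2.29  -0.029  0.165  0.036]
[ -84.9 -111.9  171.4] 33.5 0.5513447473044779 34.12350504369799
[[np.float64(0.3), 0, 0], [-0.1, -3.5, 1.2], 0] a0.54 q5 0.17 q3 2.34 [539.   4. 168.]
[[np.float64(0.7), 0, 0], [-0.1, -7.0, 2.5], 0] a0.52 q5 0.17 q3 2.34 [536.   4. 165.]
[[np.float64(1.0), 0, 0], [-0.2, -10.4, 3.8], 0] a0.50 q5 0.17 q3 2.34 [534.   4. 163.]
[[np.float64(1.3), 0, 0], [-0.2, -13.8, 5.2], 0] a0.49 q5 0.17 q3 2.35 [532.   4. 159.]
[[np.float64(1.7), 0, 0], [-0.3, -17.2, 6.6], 0] a0.47 q5 0.17 q3 2.35 [530.   4. 156.]
[[np.float64(2.0), 0, 0], [-0.4, -20.5, 8.0], 0] a0.45 q5 0.17 q3 2.35 [528.   4. 153.]
[[np.float64(2.4), 0, 0], [-0.4, -23.8, 9.6], 0] a0.44 q5 0.17 q3 2.35 [526.   4. 150.]
[[np.float64(2.7), 0, 0], [-0.5, -27.1, 11.1], 0] a0.42 q5 0.17 q3 2.36 [524.   4. 147.]
[[np.float64(3.0), 0, 0], [-0.5, -30.3, 12.7], 0] a0.41 q5 0.17 q3 2.36 [523.   4. 144.]
[[np.float64(3.4), 0, 0], [-0.6, -33.5, 14.4], 0] a0.39 q5 0.17 q3 2.36 [521.   4. 141.]
[[np.float64(3.7), 0, 0], [-0.6, -36.7, 16.1], 0] a0.37 q5 0.17 q3 2.36 [519.   4. 138.]
[... 1353 characters left out ...]
, 0, 0], [-1.2, -81.6, 49.6], 0] a0.11 q5 0.15 q3 2.38 [500.   3.  85.]
[[np.float64(9.4), 0, 0], [-1.2, -84.0, 52.0], 0] a0.10 q5 0.15 q3 2.38 [499.   3.  82.]
[[np.float64(9.8), 0, 0], [-1.2, -86.4, 54.5], 0] a0.08 q5 0.15 q3 2.38 [499.   3.  78.]
[[np.float64(10.1), 0, 0], [-1.2, -88.7, 57.0], 0] a0.06 q5 0.15 q3 2.38 [498.   3.  75.]
[[np.float64(10.5), 0, 0], [-1.2, -91.0, 59.6], 0] a0.05 q5 0.14 q3 2.38 [498.   3.  72.]
[[np.float64(10.8), 0, 0], [-1.2, -93.2, 62.2], 0] a0.03 q5 0.14 q3 2.38 [497.   3.  68.]
[[np.float64(11.1), 0, 0], [-1.3, -95.4, 64.8], 0] a0.02 q5 0.14 q3 2.38 [497.   3.  65.]
[[np.float64(11.5), 0, 0], [-1.3, -97.5, 67.4], 0] a-0.00 q5 0.14 q3 2.38 [497.   3.  61.]
```

View pics/ov10s.png

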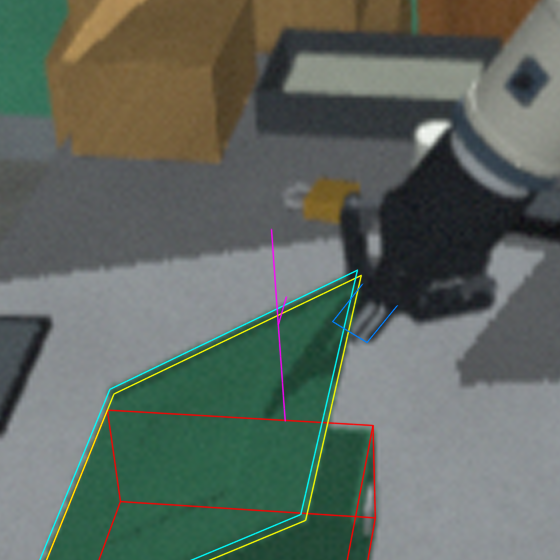

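Emit:
{"name": "play_rows", "arguments": {
  "moves": [
    [[0.3,0,0],[0,-3,1.1],0],
    [[0.7,0,0],[0,-6.8,2.5],0],
    [[1,0,0],[0,-10.4,3.8],0],
    [[1.3,0,0],[0,-13.8,5.2],0],
    [[1.7,0,0],[0,-17.2,6.6],0],
    [[2,0,0],[0,-20.5,8],0],
    [[2.4,0,0],[0,-23.8,9.6],0],
    [[2.7,0,0],[0,-27,11.1],0],
    [[3,0,0],[0,-30.3,12.7],0],
    [[3.4,0,0],[0,-33.5,14.4],0],
    [[3.7,0,0],[0,-36.7,16.1],0],
    [[4,0,0],[0,-39.8,17.9],0],
    [[4.4,0,0],[0,-42.9,19.7],0],
    [[4.7,0,0],[0,-45.9,21.5],0],
    [[5.1,0,0],[0,-48.9,23.4],0],
    [[5.4,0,0],[0,-51.9,25.4],0],
    [[5.7,0,0],[0,-54.8,27.4],0],
    [[6.1,0,0],[0,-57.7,29.4],0],
    [[6.4,0,0],[0,-60.5,31.5],0],
    [[6.6,0,0],[0,-62,32.6],0]
  ]
}}

```text
clock: 10.2
eef_pos: [506.7, 4.3, 109.5]
tcp_rot: [2.674, -0.0, 1.57]
contact_force: [-1.3, -0.2, -2.3]
opening: 0.001
```

```bash
python3 - <<'E'
from rig import r
from plan import *
from ov import overlay
s=r.sense();print(s["clock"],s["contact_force"].round(1),s["qpos"].round(3))
c,t,a,k=state(s);print(c.round(1),np.degrees(t).round(1),a,k)
n=22
aa=np.linspace(a,-.035,n+1)[1:];u=np.linspace(0,1,n+1)[1:]
o=rows(s,aa,k+(25-k)*u,t+(np.radians(22)-t)*u,c[1]+0*u)
p2=p.copy();p2[3]=a
s,f=look(r,"side","side11");overlay(f,s,p2,"pics/ov11s.png",z=4,crop=(230,370,130,270))
E
```

```text
10.2 [-1.3 -0.2 -2.3] [ 0.008  0.198  2.321 -0.025  0.155  0.033]
[-119.1 -111.   109.5] 26.8 0.23089709337364078 28.550197141521917
[[np.float64(0.2), 0, 0], [-0.0, -1.8, 1.9], 0] a0.22 q5 0.16 q3 2.38 [506.   4. 107.]
[[np.float64(0.4), 0, 0], [-0.0, -3.7, 3.8], 0] a0.21 q5 0.16 q3 2.38 [505.   4. 104.]
[[np.float64(0.7), 0, 0], [-0.1, -5.5, 5.7], 0] a0.19 q5 0.15 q3 2.38 [504.   4. 102.]
[[np.float64(0.9), 0, 0], [-0.1, -7.2, 7.6], 0] a0.18 q5 0.15 q3 2.38 [504.   4.  99.]
[[np.float64(1.1), 0, 0], [-0.1, -8.9, 9.6], 0] a0.17 q5 0.15 q3 2.38 [503.   4.  97.]
[[np.float64(1.3), 0, 0], [-0.1, -10.7, 11.6], 0] a0.16 q5 0.15 q3 2.39 [502.   4.  94.]
[[np.float64(1.5), 0, 0], [-0.1, -12.3, 13.6], 0] a0.15 q5 0.15 q3 2.39 [502.   4.  92.]
[[np.float64(1.7), 0, 0], [-0.2, -14.0, 15.6], 0] a0.13 q5 0.14 q3 2.39 [501.   4.  89.]
[[np.float64(2.0), 0, 0], [-0.2, -15.6, 17.6], 0] a0.12 q5 0.14 q3 2.39 [501.   4.  87.]
[[np.float64(2.2), 0, 0], [-0.2, -17.2, 19.6], 0] a0.11 q5 0.14 q3 2.39 [500.   4.  84.]
[[np.float64(2.4), 0, 0], [-0.2, -18.8, 21.7], 0] a0.10 q5 0.14 q3 2.39 [500.   4.  82.
[... 283 characters left out ...]
.3), 0, 0], [-0.2, -24.7, 30.1], 0] a0.05 q5 0.13 q3 2.39 [498.   4.  71.]
[[np.float64(3.5), 0, 0], [-0.3, -26.1, 32.3], 0] a0.04 q5 0.13 q3 2.39 [498.   4.  69.]
[[np.float64(3.7), 0, 0], [-0.3, -27.5, 34.5], 0] a0.03 q5 0.13 q3 2.39 [498.   4.  66.]
[[np.float64(3.9), 0, 0], [-0.3, -28.9, 36.6], 0] a0.01 q5 0.12 q3 2.39 [497.   4.  64.]
[[np.float64(4.1), 0, 0], [-0.3, -30.2, 38.8], 0] a0.00 q5 0.12 q3 2.39 [497.   4.  61.]
[[np.float64(4.4), 0, 0], [-0.3, -31.5, 41.0], 0] a-0.01 q5 0.12 q3 2.39 [497.   4.  59.]
[[np.float64(4.6), 0, 0], [-0.3, -32.8, 43.3], 0] a-0.02 q5 0.12 q3 2.39 [497.   4.  56.]
[[np.float64(4.8), 0, 0], [-0.3, -34.0, 45.5], 0] a-0.04 q5 0.12 q3 2.39 [497.   4.  54.]
```

View pics/ov11s.png

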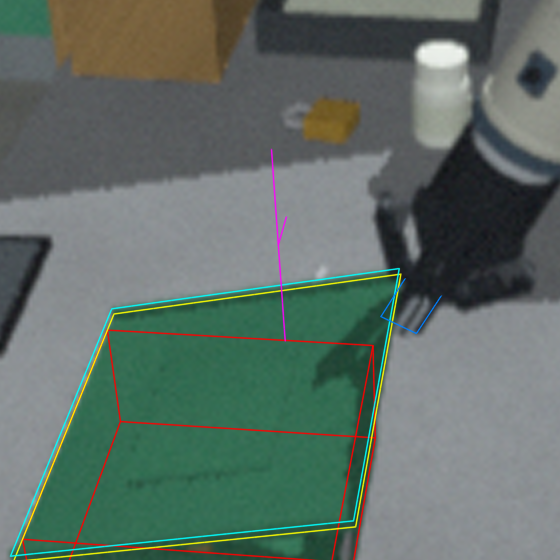

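Emit:
{"name": "play_rows", "arguments": {
  "moves": [
    [[0.2,0,0],[0,-1.8,1.9],0],
    [[0.4,0,0],[0,-3.7,3.8],0],
    [[0.7,0,0],[0,-5.5,5.7],0],
    [[0.9,0,0],[0,-7.2,7.6],0],
    [[1.1,0,0],[0,-8.9,9.6],0],
    [[1.3,0,0],[0,-10.7,11.6],0],
    [[1.5,0,0],[0,-12.3,13.6],0],
    [[1.7,0,0],[0,-14,15.6],0],
    [[2,0,0],[0,-15.6,17.6],0],
    [[2.2,0,0],[0,-17.2,19.6],0],
    [[2.4,0,0],[0,-18.8,21.7],0],
    [[2.6,0,0],[0,-20.3,23.8],0],
    [[2.8,0,0],[0,-21.8,25.9],0],
    [[3.1,0,0],[0,-23.3,28],0],
    [[3.2,0,0],[0,-24.2,29.3],0],
    [[3.3,0,0],[0,-25,30.5],0],
    [[3.3,0,0],[0,-25,30.5],0]
  ]
}}

```text
clock: 11.95
eef_pos: [497.9, 4.4, 70.7]
tcp_rot: [2.732, -0.0, 1.57]
contact_force: [-2.3, -0.1, -3.0]
opening: 0.004
```

```bash
python3 - <<'E'
from rig import r
from plan import *
from ov import overlay
s=r.sense();print(s["clock"],s["contact_force"].round(1),s["qpos"].round(3))
c,t,a,k=state(s);print(c.round(1),np.degrees(t).round(1),a,k)
n=15
aa=np.linspace(a,-.04,n+1)[1:];u=np.linspace(0,1,n+1)[1:]
o=rows(s,aa,k+0*u,t+0*u,c[1]+0*u)
p2=p.copy();p2[3]=a
s,f=look(r,"side","side12");overlay(f,s,p2,"pics/ov12s.png",z=4,crop=(230,370,130,270))
E
```

```text
11.95 [-2.3 -0.1 -3. ] [ 0.008  0.283  2.321 -0.026  0.128  0.034]
[-127.8 -110.7   70.7] 23.5 0.044551278265819116 25.707991231903172
[[np.float64(0.0), 0, 0], [-0.0, -0.6, 1.1], 0] a0.04 q5 0.13 q3 2.39 [498.   4.  69.]
[[np.float64(0.0), 0, 0], [-0.0, -1.1, 2.3], 0] a0.03 q5 0.12 q3 2.39 [498.   4.  68.]
[[np.float64(0.0), 0, 0], [-0.0, -1.6, 3.4], 0] a0.03 q5 0.12 q3 2.39 [498.   4.  67.]
[[np.float64(0.0), 0, 0], [-0.0, -2.2, 4.6], 0] a0.02 q5 0.11 q3 2.39 [498.   4.  66.]
[[np.float64(0.0), 0, 0], [-0.0, -2.7, 5.7], 0] a0.02 q5 0.11 q3 2.40 [498.   4.  64.]
[[np.float64(0.0), 0, 0], [-0.0, -3.2, 6.9], 0] a0.01 q5 0.11 q3 2.40 [498.   4.  63.]
[[np.float64(0.0), 0, 0], [-0.0, -3.7, 8.1], 0] a0.01 q5 0.10 q3 2.40 [498.   4.  62.]
[[np.float64(0.0), 0, 0], [-0.0, -4.2, 9.2], 0] a-0.00 q5 0.10 q3 2.40 [498.   4.  61.]
[[np.float64(0.0), 0, 0], [-0.0, -4.7, 10.4], 0] a-0.01 q5 0.09 q3 2.40 [498.   4.  59.]
[[np.float64(0.0), 0, 0], [-0.0, -5.2, 11.5], 0] a-0.01 q5 0.09 q3 2.40 [498.   4.  58.]
[[np.float64(0.0), 0, 0], [-0.0, -5.7, 12.7], 0] a-0.02 q5 0.09 q3 2.40 [498.   4.  57.]
[[np.float64(0.0), 0, 0], [-0.0, -6.2, 13.9], 0] a-0.02 q5 0.08 q3 2.40 [498.   4.  55.]
[[np.float64(0.0), 0, 0], [-0.0, -6.7, 15.1], 0] a-0.03 q5 0.08 q3 2.40 [498.   4.  54.]
[[np.float64(0.0), 0, 0], [-0.0, -7.1, 16.2], 0] a-0.03 q5 0.07 q3 2.40 [498.   4.  53.]
[[np.float64(0.0), 0, 0], [-0.0, -7.6, 17.4], 0] a-0.04 q5 0.07 q3 2.41 [498.   4.  52.]
```

View pics/ov12s.png

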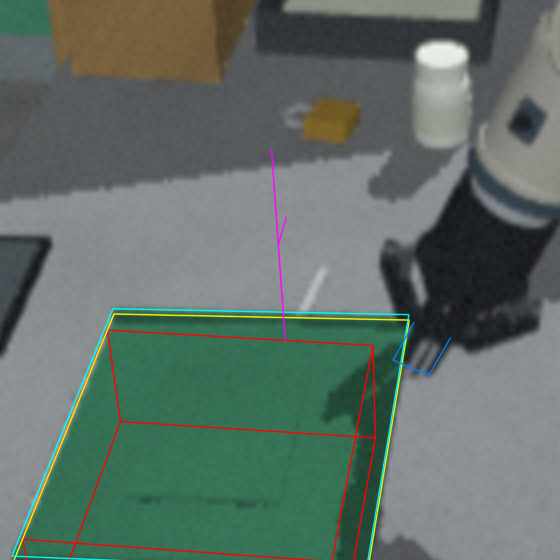

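Emit:
{"name": "play_rows", "arguments": {
  "moves": [
    [[0.1,0,0],[0,-0.4,0.7],0],
    [[0.2,0,0],[0,-0.8,1.4],0],
    [[0.3,0,0],[0,-1.1,2.1],0],
    [[0.4,0,0],[0,-1.4,2.8],0],
    [[0.5,0,0],[0,-1.7,3.5],0],
    [[0.5,0,0],[0,-2,4.2],0],
    [[0.5,0,0],[0,-2.3,4.9],0],
    [[0.5,0,0],[0,-2.6,5.6],0],
    [[0.5,0,0],[0,-2.9,6.3],0],
    [[0.5,0,0],[0,-3.2,7],0],
    [[0.5,0,0],[0,-3.5,7.7],0],
    [[0.5,0,0],[0,-3.8,8.4],0],
    [[0.5,0,0],[0,-4.1,9.1],0],
    [[0.5,0,0],[0,-4.5,9.8],0],
    [[0.5,0,0],[0,-4.9,10.5],0],
    [[0.5,0,0],[0,-5.3,11.2],0],
    [[0.5,0,0],[0,-5.7,11.9],0],
    [[0.5,0,0],[0,-6.1,12.6],0],
    [[0.5,0,0],[0,-6.5,13.2],0],
    [[0.5,0,0],[0,-6.5,13.2],0]
  ]
}}

```text
clock: 14.0
eef_pos: [497.3, 4.4, 56.0]
tcp_rot: [2.741, -0.0, 1.57]
contact_force: [-0.1, -0.5, -0.0]
opening: 0.0
```

```bash
python3 - <<'E'
from rig import r
from plan import *
from ov import overlay
s=r.sense();print(s["clock"],s["contact_force"].round(1),s["qpos"].round(3))
c,t,a,k=state(s);print(c.round(1),np.degrees(t).round(1),a,k)
p2=p.copy();p2[3]=0
s,f=look(r,"side","side13");overlay(f,s,p2,"pics/ov13s.png",z=4,crop=(230,370,130,270))
s,f=look(r,"wrist","wrist13")
E
```

```text
14.0 [-0.1 -0.5 -0. ] [ 0.008  0.319  2.323 -0.033  0.099  0.041]
[-128.5 -110.7   56. ] 23.0 -0.023632542409077875 25.017720527084304
```

View pics/ov13s.png

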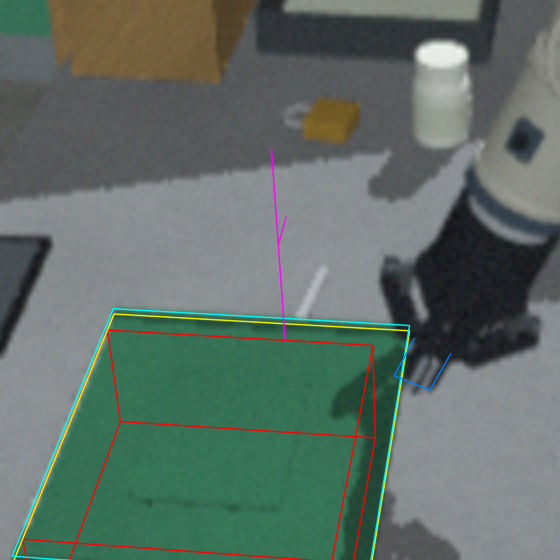

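View pics/wrist13.png

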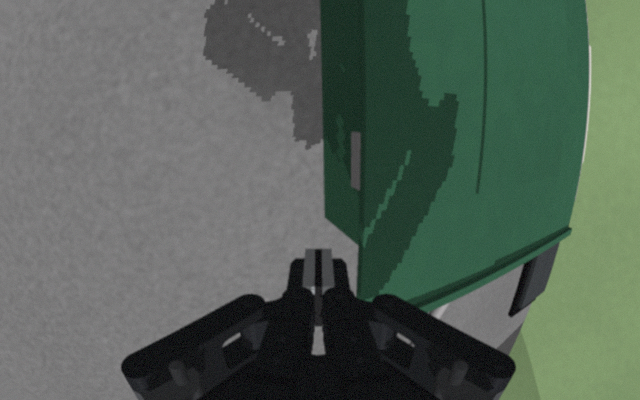

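Emit:
{"name": "play_rows", "arguments": {
  "moves": [
    [[0,0,0],[0,-2,0],0],
    [[0,0,0],[0,-4,0],0],
    [[0,0,0],[0,-6,-1],0],
    [[0,0,0],[0,-7,-5],0],
    [[0,0,0],[0,-7,-12],0],
    [[0,0,0],[0,-7,-22],0],
    [[0,0,0],[0,-7,-35],0],
    [[0,0,0],[0,-7,-50],0],
    [[0,0,0],[0,-7,-65],0],
    [[0,0,0],[0,-7,-85],0],
    [[0,0,0],[0,-7,-110],0],
    [[0,0,0],[0,-7,-140],0],
    [[0,0,0],[0,-7,-170],0],
    [[0,0,0],[0,-7,-200],0],
    [[0,0,0],[0,-7,-200],0],
    [[0,0,0],[0,-7,-200],0]
  ]
}}

```text
clock: 15.7
eef_pos: [412.9, 4.4, 238.6]
tcp_rot: [2.738, -0.0, 1.57]
contact_force: [-0.5, -0.1, 0.3]
opening: -0.001
```

```bash
python3 - <<'E'
from rig import r
from plan import *
from ov import overlay
s=r.sense();print(s["clock"],s["contact_force"].round(1),s["eef_pos"].round(1),s["qvel"].round(3))
p2=p.copy();p2[3]=0
s,f=look(r,"side","side14");overlay(f,s,p2,"pics/ov14s.png",z=3,crop=(200,400,120,300))
s,f=look(r,"scene","scene14")
E
```

```text
15.7 [-0.5 -0.1  0.3] [412.9   4.4 238.6] [-0.002  0.041  0.014 -0.001 -0.012  0.001]
```

View pics/ov14s.png

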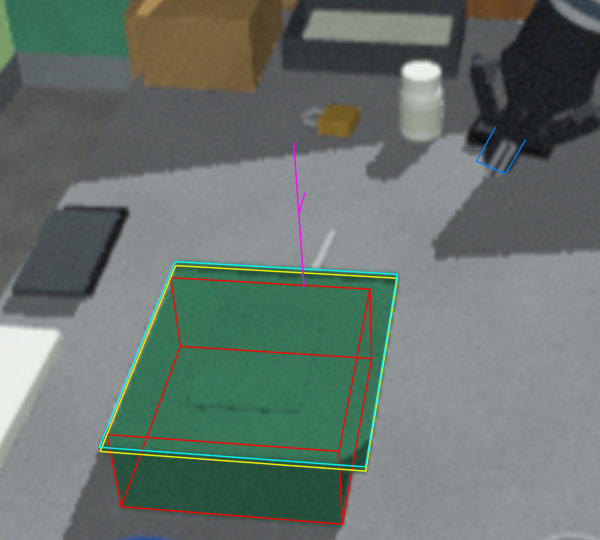

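View pics/scene14.png

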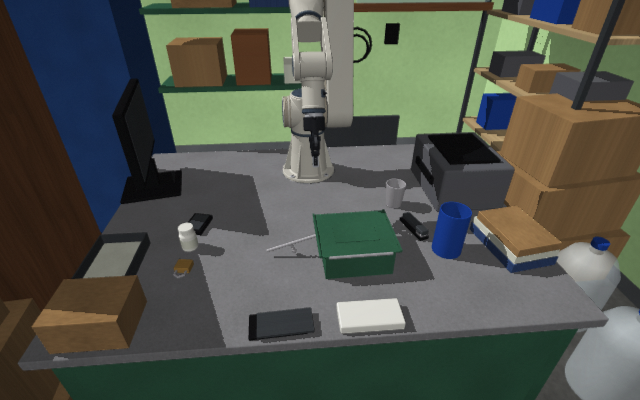

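The lid matches the fully shut model outline. The stay is out at its stop, at about (290,243) in the scene image. Everything else is unmoved and the arm is clear.

```bash
python3 - <<'E'
from rig import r
print(r.sign_off())
E
```

```text
the job is handed in; nothing more can be done
None
```

The lid is fully shut and I've handed the job in at about 15.8 s on the clock; the hand-in itself gives no verdict.

- **Stay and catch:** With the fingers shut and sloping in under the lid from the front, I pushed the stay out sideways. The lid dropped about 0.04 rad and was caught on the back of the upper finger at roughly 0.86 rad.
- **Lowering:** I carried the lid by its front edge all the way down. For the last 10 mm of edge travel it moved at about 8 mm/s. Measured forces stayed at about 4 N or less in every reading I took.
- **Leaving:** I moved the finger off forwards and down, clear of the edge, then withdrew the arm.

**Last checks:**
- The side picture matches the model outline for a fully shut lid.
- The stay is lying out at its stop.
- By eye in the last pictures, the things on the desk are where they started. The tape and stamp were still in place when last seen, just after the catch; they are now hidden under the lid.
- The measured force is about zero, and the tool is about 85 mm in front of the lid edge and well above it.

No check failed. The camera fit and the finger positions disagreed by about 2 to 3 mm, within the margins I left.

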